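# Roll the bending bar onto the tread line of a sole

### The job

The stiff leather sole on the grey board is about to have its toe bent up around the loose round metal bar that lies across it. With the fingertips, roll the bar along the sole, without ever picking it up, until it lies along the slanting ink line drawn across the widest part of the sole (the tread line, not the straight line near the heel), and leave it resting there across the whole width of the sole. Leave the tools and supplies around it where they are.

Things in the scene. Friction and masses are not known exactly. Their poses are not given: they have to be found in the camera images.
- board: Dark grey plastic work board, 400 x 220 mm, 15 mm thick, fixed flat on the bench; its place and turn differ from run to run. Origin: centre of its underside; x along its length towards the toe of the sole on it, z up.
- sole_mid (a point): Middle of the top face of the tan leather right sole that is tacked flat and firm on the board, its axes as the board's. Sole 285 mm long (toe end at x = +142 mm, heel end at -142), 6 mm thick, so its top is 21 mm above the bench; 98 mm wide at the ball, 61 at the waist, 66 at the heel; inner side at +y. An ink line square across the heel at x = -70 mm is not the target.
- tread_line: The target: slanting straight ink line, 3 mm wide and 95 mm long, drawn across the ball of the sole (50 mm toeward of mid-length). Origin: middle of the line, on the sole's top face. y runs along the line to the inner side, x square to the line towards the toe, z up. It is turned 15 degrees clockwise, seen from above, from square across the sole.
- bar: Loose solid aluminium round bar, 32 mm diameter, 180 mm long, 0.3 to 0.5 kg, lying across the sole 80 to 140 mm heelward of the tread line, up to 9 degrees out of parallel with it. Origin: centre, on the axis; x along the axis; y, z turn as it rolls. Stroked on top it rolls half as far as the fingertip goes; pushed level from behind it rolls on a few mm and hardly turns; a push down into it jams it.
- tack_tin: Bystander on the board beside the toe: round steel tin, 59 mm diameter, 22 mm high. Origin: centre of its underside.
- spool: Bystander on the board on the other side of the toe: standing wooden spool of thread, 38 mm diameter, 42 mm high. Origin: centre of its underside.
- hammer: Bystander left of the board: shoemaker's hammer lying flat, 220 mm long, 120 mm over its head, 32 mm high. Origin: on the handle 80 mm from the head, on the bench.
- last: Bystander left and ahead: wooden foot form (last), 260 mm long, 90 mm high. Origin: centre of its underside.
- tape_roll: Bystander right of the board: roll of tape lying flat, 100 mm diameter, 25 mm high. Origin: centre of its underside.
- awl: Bystander right of the board: awl lying flat, wooden handle 85 mm, blade 70 mm. Origin: at the front end of the handle, on the bench.
- pincers: Bystander right and ahead: steel pincers lying flat, 215 mm long, 60 mm wide, 18 mm high. Origin: near their middle, on the bench.

How it is judged:
On the way:
1. the bar turns over on the sole as it goes: it is rolled, not dragged (angle between bar's own z axis and vertical above 1 rad and z of bar in the frame of board below 0.045 m), for 0.02 s.
At the end, for the whole second after the job is handed in: The bar lies still on the sole along the tread line: the bar's centre no more than 6 mm to either side of the line and no more than 40 mm along it from its middle, and the bar parallel to the line within 0.1 rad (6 degrees) (x of bar in the frame of tread_line between -0.006 and 0.006 m and y of bar in the frame of tread_line between -0.04 and 0.04 m and z of bar in the frame of tread_line between 0.013 and 0.019 m and angle between the x axis of bar and the y axis of tread_line, either way round below 0.1 rad and linear speed of bar below 0.01 m/s); the robot touches nothing.
It fails at once if the bar is lifted off the sole (z of bar in the frame of board above 0.047 m).
It fails at once if a tool or supply around the work is pushed out of its place (more than 20 mm) (distance of any of tack_tin, spool, hammer, last, tape_roll, awl, pincers from where it was at the start of the episode above 0.02 m).
It also fails if it takes over 61 s, if anything falls off the work surface, if the arm or the gripper's body presses on something with over 40 N, if the wrist force passes 120 N, or if a joint passes its speed limit or range.

### The arm

A 6-joint arm with a two-finger parallel gripper is mounted at the origin on the work surface. World frame = base frame: x ahead of the robot, y to its left, z up, the work surface at z = 0. Lengths are in m, angles in rad, forces in N, time in s.
With the tool pointing down it reaches from about 0.375 to 0.975 m from the base axis. Payload 3.8 kg.
Tool frame: the origin (TCP) lies at the very end of the fingers, on their centre line; the grasp point (between the pads) lies 19 mm behind it; z points along the fingers, y is the direction in which the jaws open and shut (so a half turn about z gives the same grasp; the last joint's range is limited). The gripper opens to 85 mm and grips with 20 to 120 N. Pads are 22 mm wide; open, the fingers measure 114 mm over their backs; the gripper's body (76 mm by 85 mm) begins 54 mm behind the grasp point. The pads swing forward as they close: fully open they stand 13 mm farther back than shut.
Start: joints at [-1.237, 0.264, 1.604, -0, 1.274, -0.037], TCP at [0.245, -0.629, 0.204] pointing down, gripper open.
Joint ranges: [-2.63, 2.63], [-0.94, 2.18], [0.31, 2.57], [-1.31, 4.45], [0, 2.66], [-2.55, 2.55]. Speed limits (rad/s): [2.57, 2.57, 3.14, 3.14, 3.14, 3.14].

### API

Orientations are given as a 3x3 rotation matrix whose columns are the frame's x, y, z axes.
In Python, from workcell import get_obs, get_image, job_done, spot_in, trace, spot_point gives the robot as it stands.
- The arm moves only by the tool apply_moves, never from a script. Its argument "plan" is a list of rows, each a list of 3 entries, a list of its own where there are three numbers: the shift along the world's x, y, z in units of 500 mm (1.0 is 500 mm), then the turn, a rotation vector about the world's x, y, z in units of 180 degrees (1.0 is 180 degrees), then the opening, from 0 (shut) to 1 (fully open). In form: [[[tx, ty, tz], [ax, ay, az], hand], ...]. A call has 1 to 20 rows; each row is the pose to reach, as a shift and turn from the pose commanded when the call began, turning the shorter way round; what a row does not reach only later rows make up. A row lasts 1/8 s, in which the tool goes at most 62.5 mm and 10.7 degrees, less where a joint would pass 70% of its speed; a pose out of reach is approached as far as the arm can. A call with a number of a shift or a turn outside -1 to 1 is refused whole. A call with a gripper value outside its range is refused whole. The fingers move at their own pace and stop on an object; "squeeze" is the grip in N (left out, the last holds). Time passes only in rows, so rows that repeat a pose let the fingers close. It gives the time, the measured TCP pose, the force and the opening at its end, in the units of the state.
- get_obs(): the state, without advancing time (a new reading comes with each control period).
- get_image(name): name is "scene" or "side" or "wrist"; returns a dict with "img" (420x560x3 uint8, red, green, blue), "mtx" (3x3 intrinsics, pixels), "position" and "attitude" of the camera in the world. Camera axes: x right, y up, looking along -z (the intrinsics and any distortion apply to the point x, -y, -z); pixel columns grow to the right and rows downward; lengths in m; the calibration is good to about 2 mm. A picture is of the moment at which its call begins. There is no depth.
- job_done(): hands the job in, once; it reports no verdict.
Trained networks look in a picture, given as the dict that the camera call returned (one of the last four; its "shot" number tells which), for a name from the list of things; names that differ only in an ending like _2 or _b are one class to them, and where a whole thing is asked for, a point or a joint stands for the part that bears it (a point fixed in the world has none). Each returns a list of dicts, best first, with "p" (0 to 1); they miss things now and then, are a little off and sometimes report something else, mostly with a low value. They report only what shows in the picture. A call takes as long as a camera call.
- spot_in(thing, picture): "xy" ([column, row] as shares, 0 to 1, of the picture: columns of its width, rows of its height, amid what is visible of it).
- trace(thing, picture): "pixels" (420x560 bool, what is visible of it) and "xy" ([column, row] as shares, 0 to 1, of the picture: columns of its width, rows of its height, amid what is visible of it).
- spot_point(thing, picture): "xy" ([column, row] as shares, 0 to 1, of the picture: columns of its width, rows of its height: a listed point, or the origin of a listed thing).
The state is a dict: "t": time; "joint_positions": joint angles; "joint_velocities": joint speeds; "tau": joint torques, N m; "ee_pos": TCP position; "eef_rot": TCP orientation; "contact_force": force on the tool from outside, world axes, zero at the start; "ft_torque": the same for the moment, N m; "width": finger opening in m.
Only numpy, scipy, OpenCV 4.12 (cv2) and the standard library are available. Lean on these libraries where they do the work, as an engineer would, in place of code of your own. Each camera call takes 0.05 s, during which the arm holds its last target.

## Working session

There is one attempt and no reset: what is moved stays moved. The work goes in short steps, Python scripts to look and compute and a tool call to move; the robot and the scene stay as the last step left them, time stands still between calls to the robot, and variables do not carry over. Pictures are saved under pics/ and viewed, and the job is handed in when it is done.

Besides the shell and the picture viewer there is one more tool, called after "Request:" as name([rows], argument=value, ...), one row to a line, values as JSON. apply_moves: Moves the arm, as the interface text tells. Its arguments: {"type":"object","properties":{"plan":{"type":"array","items":{"type":"array"}},"squeeze":{"type":"number"}},"required":["plan"]}

```bash
mkdir -p pics; ls
python3 - <<'E'
from workcell import *
import cv2,numpy as np
o=get_obs(); print(o['t'],o['ee_pos'],o['eef_rot'],o['width'],o['contact_force'])
for n in['scene','side','wrist']:
    d=get_image(n); cv2.imwrite(f'pics/{n}0.png',d['img'][:,:,::-1]); print(n,d['mtx'],d['position'],d['attitude'],d.keys(),d['shot'])
    for th in['tread_line','sole_mid','bar','board']:
        r=spot_point(th,d)
        print(th,[(x['p'],np.array(x['xy'])*[560,420]) for x in r[:2]])
E
```

```text
pics
0.0 [ 0.24434262 -0.62839393  0.2031757 ] [[ 9.32039369e-01  3.62356337e-01 -7.06845149e-04]
 [ 3.62357016e-01 -9.32037099e-01  2.05887461e-03]
 [ 8.72403585e-05 -2.17508249e-03 -9.99997631e-01]] 0.08541734525058309 [ 0.33385207 -0.23202195  1.46082297]
scene [[443.45830449   0.         283.58097893]
 [  0.         443.45830449 214.56285103]
 [  0.           0.           1.        ]] [1.30456937 0.12748861 0.90354512] [[-0.12347301 -0.71908837  0.68386134]
 [ 0.99228841 -0.08191965  0.09302085]
 [-0.01086853  0.69007325  0.72365792]] dict_keys(['img', 'mtx', 'position', 'attitude', 'shot']) 1
tread_line [(0.53, array([307.776, 237.006]))]
sole_mid [(0.93, array([288.512, 243.39 ])), (0.69, array([288.624, 249.102]))]
bar [(0.68, array([272.104, 235.998])), (0.28, array([287.784, 240.114]))]
board [(0.83, array([292.096, 249.48 ]))]
side [[396.42299618   0.         279.48764702]
 [  0.         396.42299618 203.23142163]
 [  0.           0.           1.        ]] [0.02388882 0.60616526 0.8414757 ] [[-0.74666467  0.47887602 -0.46170297]
 [-0.66518709 -0.53308412  0.52282641]
 [ 0.00424251  0.69749486  0.71657722]] dict_keys(['img', 'mtx', 'position', 'attitude', 'shot']) 2
tread_line [(0.49, array([261.408, 218.19 ]))]
sole_mid [(0.85, array([270.48 , 207.984]))]
bar [(0.63, array([279.608, 195.888]))]
board [(0.88, array([268.52 , 212.394])), (0.59, array([271.376, 206.01 ]))]
wrist [[369.23135713   0.         280.81648467]
 [  0.         369.23135713 211.42367568]
 [  0.           0.           1.        ]] [ 0.31523007 -0.60191872  0.37498472] [[ 0.36242187  0.8892995   0.27892075]
 [-0.93201349  0.34545439  0.10959982]
 [ 0.00111267 -0.29967927  0.95403936]] dict_keys(['img', 'mtx', 'position', 'attitude', 'shot']) 3
tread_line []
sole_mid []
bar []
board []
```

View pics/scene0.png

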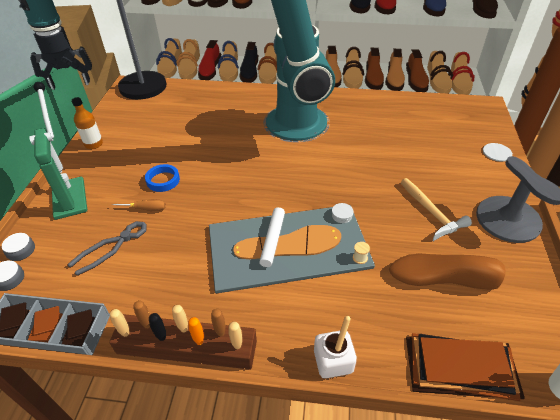

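View pics/side0.png

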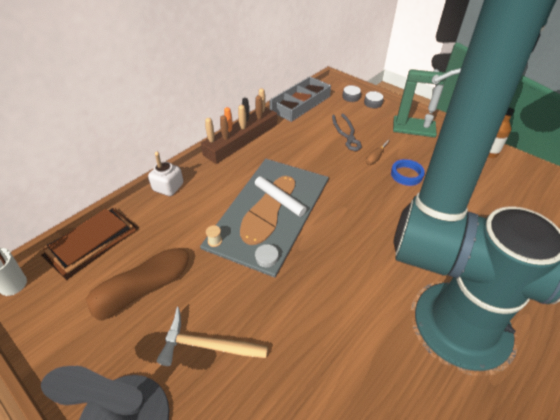

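Both overview views show the board near the middle, with the toe towards +y (scene: bar at about (272,237), tread line at about (307,240); tin and spool sit either side of the toe). Next I fit the board, bar and line geometrically.

```bash
cat > h.py <<'E'
from workcell import *
import cv2,numpy as np
def proj(d,P):
    R=np.array(d['attitude']);p=(np.atleast_2d(P)-d['position'])@R; p=p*[1,-1,-1]
    q=p@np.array(d['mtx']).T; return q[:,:2]/q[:,2:]
def ray(d,uv,z):
    K=np.array(d['mtx']);uv=np.atleast_2d(uv).astype(float)
    r=np.c_[uv,np.ones(len(uv))]@np.linalg.inv(K).T*[1,-1,-1]
    r=r@np.array(d['attitude']).T; o=np.array(d['position'])
    return o+r*((z-o[2])/r[:,2])[:,None]
def mask_pts(d,th,z):
    r=trace(th,d)
    if not r: return None,0
    m=r[0]['pixels']; v,u=np.nonzero(m); return ray(d,np.c_[u,v],z),r[0]['p']
E
python3 - <<'E'
from h import *
for n in['scene','side']:
    d=get_image(n)
    for th,z in[('board',.015),('bar',.037),('tread_line',.021),('tack_tin',.037),('spool',.057)]:
        r=trace(th,d)
        if not r: print(n,th,'none');continue
        m=r[0]['pixels'].astype(np.uint8); v,u=np.nonzero(m); P=ray(d,np.c_[u,v]+0.0,z)[:,:2]
        rect=cv2.minAreaRect((P*1000).astype(np.float32))
        print(n,th,r[0]['p'],len(u),rect, 'mean',P.mean(0))
        if th=='bar': 
            line=cv2.fitLine((P*1000).astype(np.float32),cv2.DIST_L2,0,.01,.01).ravel(); print(line,np.degrees(np.arctan2(line[1],line[0])))
    for th,z in[('tread_line',.021),('sole_mid',.021),('bar',.037),('board',0)]:
        r=spot_point(th,d)
        print(th,[(x['p'],ray(d,np.array(x['xy'])*[560,420],z)[0].round(4)) for x in r[:2]])
    x0,y0=(190,180) if n=='scene' else (190,150)
    cv2.imwrite(f'pics/{n}1.png',cv2.resize(d['img'][y0:y0+130,x0:x0+190][:,:,::-1],None,fx=4,fy=4,interpolation=2))
E
```

```text
scene board 0.85 9150 ((569.9786987304688, 38.346710205078125), (229.96414184570312, 400.2731628417969), 17.45245361328125) mean [0.58627152 0.02891335]
scene bar 0.82 746 ((560.683837890625, -3.5555801391601562), (35.46689987182617, 205.0819091796875), 87.4841537475586) mean [ 0.56574101 -0.00448398]
[ 9.9866998e-01 -5.1557921e-02  5.6574103e+02 -4.4839826e+00] -2.9553616
scene tread_line 0.58 803 ((630.3292846679688, -419.6748046875), (66.5431137084961, 210.78543090820312), 53.355499267578125) mean [ 0.62828953 -0.41777185]
scene tack_tin 0.55 338 ((461.4153137207031, 172.5433349609375), (68.93157196044922, 54.33373260498047), 2.787337303161621) mean [0.46129714 0.17189378]
scene spool 0.74 3336 ((638.560546875, 419.61224365234375), (97.66647338867188, 270.6878356933594), 2.8381829261779785) mean [0.63907088 0.42420572]
tread_line [(0.41, array([0.5479, 0.0888, 0.021 ]))]
sole_mid [(0.85, array([0.5711, 0.0365, 0.021 ]))]
bar [(0.81, array([ 0.5582, -0.0085,  0.037 ]))]
board [(0.65, array([0.5729, 0.0437, 0.    ]))]
side board 0.7 7009 ((561.7481079101562, 40.91215515136719), (226
[... 168 characters left out ...]
51217651367188), 86.85646057128906) mean [ 0.5603748  -0.00353317]
[ 9.982322e-01 -5.943487e-02  5.603748e+02 -3.533166e+00] -3.407375
side tread_line none
side tack_tin 0.77 460 ((447.33905029296875, 178.81663513183594), (58.149192810058594, 71.44721984863281), 41.9477653503418) mean [0.44678232 0.17850152]
side spool 0.54 268 ((578.4177856445312, 232.8463134765625), (36.4627571105957, 69.29962158203125), 53.776573181152344) mean [0.57831155 0.23267626]
tread_line [(0.58, array([0.5599, 0.0898, 0.021 ]))]
sole_mid [(0.64, array([0.5518, 0.0451, 0.021 ])), (0.28, array([0.3778, 0.4282, 0.021 ]))]
bar [(0.73, array([ 0.5681, -0.0077,  0.037 ]))]
board [(0.78, array([0.5738, 0.0436, 0.    ]))]
```

```bash
ls pics
```

```text
scene0.png
scene1.png
side0.png
side1.png
wrist0.png
```

Request:
apply_moves([
  [[0.08,0.16,0.03],[0,0,0.05],1],
  [[0.16,0.33,0.06],[0,0,0.1],1],
  [[0.24,0.5,0.08],[0,0,0.15],1],
  [[0.31,0.66,0.11],[0,0,0.2],1],
  [[0.31,0.66,0.11],[0,0,0.2],1],
  [[0.31,0.66,0.11],[0,0,0.2],1],
  [[0.31,0.66,0.11],[0,0,0.2],1],
  [[0.31,0.66,0.11],[0,0,0.2],1],
  [[0.31,0.66,0.11],[0,0,0.2],1],
])

```text
t: 2.88
ee_pos: [0.399, -0.3001, 0.2591]
eef_rot: [[0.542, 0.84, -0.001], [0.84, -0.542, 0.0], [-0.0, -0.001, -1.0]]
contact_force: [-0.0, 0.1, 0.9]
width: 0.0854
```

Request:
apply_moves([
  [[0.08,0.16,0],[0,0,0.05],1],
  [[0.16,0.33,0],[0,0,0.1],1],
  [[0.24,0.5,0],[0,0,0.15],1],
  [[0.31,0.66,0],[0,0,0.2],1],
  [[0.31,0.66,0],[0,0,0.2],1],
  [[0.31,0.66,0],[0,0,0.2],1],
  [[0.31,0.66,0],[0,0,0.2],1],
  [[0.31,0.66,0],[0,0,0.2],1],
  [[0.31,0.66,0],[0,0,0.2],1],
])

```text
t: 4.0
ee_pos: [0.5542, 0.029, 0.2593]
eef_rot: [[-0.054, 0.999, -0.001], [0.999, 0.054, -0.0], [-0.0, -0.001, -1.0]]
contact_force: [-0.5, -0.4, -0.9]
width: 0.0857
```

Run:
```python
from h import *
o=get_obs(); print(o['t'],o['ee_pos'],o['eef_rot'].round(3),o['joint_positions'],o['contact_force'])
d=get_image('wrist'); cv2.imwrite('pics/w1.png',d['img'][:,:,::-1]); print(d['position'])
np.save('w1.npy',d,allow_pickle=True)
for th,z in[('board',.015),('bar',.037),('tread_line',.021),('tack_tin',.037),('spool',.057)]:
        r=trace(th,d)
        if not r: print(th,'none');continue
        m=r[0]['pixels'].astype(np.uint8); v,u=np.nonzero(m); P=ray(d,np.c_[u,v]+0.0,z)[:,:2]
        print(th,r[0]['p'],len(u),cv2.minAreaRect((P*1000).astype(np.float32)), 'mean',P.mean(0), cv2.fitLine((P*1000).astype(np.float32),cv2.DIST_L2,0,.01,.01).ravel())
for th,z in[('tread_line',.021),('sole_mid',.021),('bar',.037),('board',0)]:
        r=spot_point(th,d)
        print(th,[(x['p'],ray(d,np.array(x['xy'])*[560,420],z)[0].round(4)) for x in r[:2]])
```

```text
4.0 [0.5542314  0.02902206 0.25925317] [[-0.054  0.999 -0.001]
 [ 0.999  0.054 -0.   ]
 [-0.    -0.001 -1.   ]] [ 7.72366084e-03  7.02278232e-03  1.79303002e+00 -4.37155687e-04
  1.34213852e+00 -4.63009749e-02] [-0.46991462 -0.4376496  -0.8682738 ]
[0.54916098 0.1051981  0.42975977]
board 0.81 54236 ((567.6495361328125, 33.15174865722656), (219.96080017089844, 391.77734375), 17.48908805847168) mean [0.56749855 0.04145759] [ 2.9951841e-01 -9.5409054e-01  5.6749854e+02  4.1457584e+01]
bar 0.69 4937 ((564.7784423828125, -4.4992218017578125), (34.61577606201172, 188.24998474121094), 86.88790130615234) mean [ 0.56422873 -0.00459804] [ 9.985894e-01 -5.309605e-02  5.642287e+02 -4.598043e+00]
tread_line 0.84 135 ((551.8788452148438, 84.38568878173828), (90.13027954101562, 2.078181505203247), 3.1026711463928223) mean [0.53437902 0.08338343] [9.989999e-01 4.471221e-02 5.343790e+02 8.338343e+01]
tack_tin 0.81 2688 ((452.6925964355469, 163.86749267578125), (59.46013641357422, 42.60505294799805), 3.1138646602630615) mean [0.45279929 0.16625251] [9.9999648e-01 2.6484886e-03 4.5279929e+02 1.6625252e+02]
spool none
tread_line [(0.72, array([0.5532, 0.0883, 0.021 ]))]
sole_mid [(0.8, array([0.5676, 0.0339, 0.021 ]))]
bar [(0.62, array([ 0.5651, -0.0076,  0.037 ]))]
board [(0.97, array([0.5648, 0.0355, 0.    ]))]
```

View pics/w1.png

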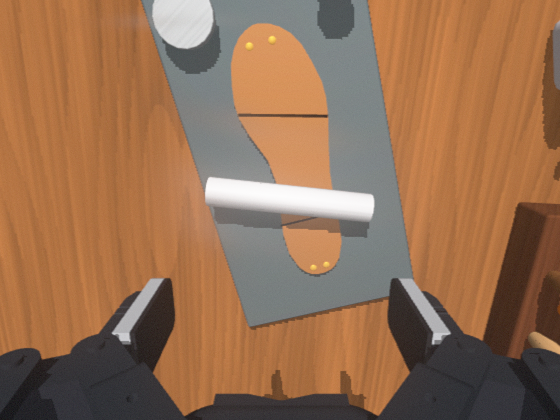

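The wrist view is clear: the tread line runs from (237,115) to (328,116), the bar axis from about (208,192) to (372,208), with its left end lower on the board side. I'll refine both.

```bash
cat >> h.py <<'E'
def treadfit(d,box):
    x0,x1,y0,y1=box
    g=d['img'][y0:y1,x0:x1].astype(int).sum(2); 
    pts=[]
    for c in range(g.shape[1]):
        w=np.clip(250-g[:,c],0,None)
        pts.append((x0+c,y0+(w*np.arange(len(w))).sum()/max(w.sum(),1),w.sum()))
    pts=np.array(pts); pts=pts[pts[:,2]>0]
    P=ray(d,pts[:,:2],.021)[:,:2]
    l=cv2.fitLine((P*1000).astype(np.float32),cv2.DIST_HUBER,0,.01,.01).ravel()
    return l,P
def barfit(d):
    r=trace('bar',d); m=r[0]['pixels'].astype(np.uint8)
    v,u=np.nonzero(m); P=ray(d,np.c_[u,v],.037)[:,:2]*1000
    l=cv2.fitLine(P.astype(np.float32),cv2.DIST_HUBER,0,.01,.01).ravel(); s=(P-l[2:])@l[:2]
    mid=l[2:]+l[:2]*(np.percentile(s,.3)+np.percentile(s,99.7))/2
    return l,mid,np.ptp(s),r[0]['p']
E
python3 - <<'E'
from h import *
d=np.load('w1.npy',allow_pickle=True).item()
l,P=treadfit(d,(243,323,108,124)); print(l,np.degrees(np.arctan(l[1]/l[0])),P[[0,-1]])
e=ray(d,[[237,115],[328,116]],.021); print(e, e.mean(0))
d=get_image('wrist'); print(barfit(d))
E
```

```text
[9.9898547e-01 4.5034084e-02 5.5979907e+02 8.4595612e+01] 2.5811357 [[0.51223375 0.08223749]
 [0.5947463  0.08616948]]
[[0.50366732 0.08177314 0.021     ]
 [0.60122215 0.08601972 0.021     ]] [0.55244474 0.08389643 0.021     ]
(array([ 9.9863732e-01, -5.2187566e-02,  5.6446527e+02, -4.4700880e+00],
      dtype=float32), array([565.10435257,  -4.50348563]), np.float64(186.9119966216935), 0.56)
```

Request:
apply_moves([
  [[0.036,-0.068,-0.05],[0,0,-0.034],0.5],
  [[0.036,-0.068,-0.15],[0,0,-0.034],0.5],
  [[0.036,-0.068,-0.25],[0,0,-0.034],0.5],
  [[0.036,-0.068,-0.34],[0,0,-0.034],0.5],
  [[0.036,-0.068,-0.38],[0,0,-0.034],0.5],
  [[0.036,-0.068,-0.38],[0,0,-0.034],0.5],
  [[0.036,-0.068,-0.38],[0,0,-0.034],0.5],
])

```text
t: 5.48
ee_pos: [0.5745, -0.0031, 0.0716]
eef_rot: [[0.05, 0.999, 0.004], [0.999, -0.05, -0.0], [-0.0, 0.004, -1.0]]
contact_force: [-0.4, -0.8, -0.1]
width: 0.0431
```

Run:
```python
from h import *
o=get_obs(); print(o['t'],o['ee_pos'],o['eef_rot'].round(3),o['contact_force'],o['width'])
d=get_image('wrist'); cv2.imwrite('pics/w2.png',d['img'][:,:,::-1]); 
d=get_image('side'); cv2.imwrite('pics/s2.png',cv2.resize(d['img'][120:300,170:370][:,:,::-1],None,fx=3.3,fy=3.3,interpolation=2))
```

```text
5.475 [ 0.57453454 -0.00313694  0.07163032] [[ 0.05   0.999  0.004]
 [ 0.999 -0.05  -0.   ]
 [-0.     0.004 -1.   ]] [-0.3879342  -0.79630791 -0.07258993] 0.04305000236296143
```

View pics/w2.png

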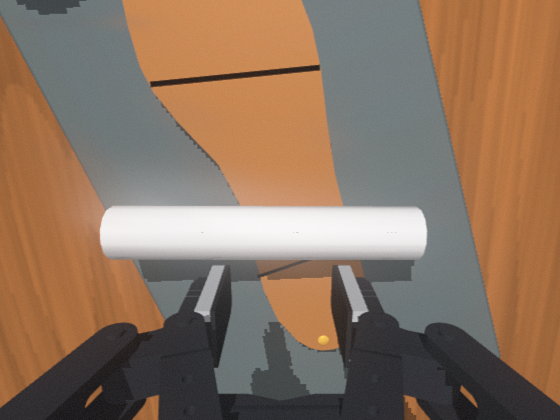

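View pics/s2.png

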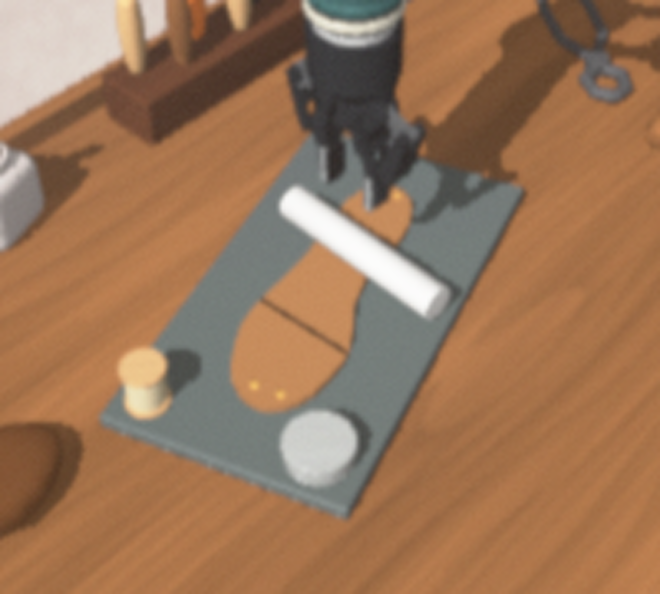

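Run:
```python
from h import *
d=get_image('wrist'); o=get_obs(); R=o['eef_rot'];p=o['ee_pos']
for zb in(0,-.008,-.015):
  for dx in(-.011,0,.011): print(zb,dx,proj(d,p+R@np.array([dx,.0215,zb])).round(1),proj(d,p+R@np.array([dx,-.0215,zb])).round(1))
print(barfit(d), o['t'])
```

```text
0 -0.011 [[323.7 273.3]] [[239.7 273.3]]
0 0 [[324.5 253.5]] [[239.  253.6]]
0 0.011 [[325.2 233.1]] [[238.2 233.1]]
-0.008 -0.011 [[325.5 280.8]] [[238.  280.8]]
-0.008 0 [[326.3 260.3]] [[237.2 260.4]]
-0.008 0.011 [[327.2 239.1]] [[236.4 239.2]]
-0.015 -0.011 [[327.2 287.9]] [[236.4 287.9]]
-0.015 0 [[328.1 266.8]] [[235.6 266.8]]
-0.015 0.011 [[329.1 244.8]] [[234.7 244.9]]
(array([ 9.9862295e-01, -5.2461475e-02,  5.6320691e+02, -4.7583785e+00],
      dtype=float32), array([563.3117192 ,  -4.76388458]), np.float64(195.16338517383798), 0.88) 5.625
```

Run:
```python
from h import *
i=cv2.imread('pics/w2.png')[190:400,130:440]; cv2.imwrite('pics/w2z.png',cv2.resize(i,None,fx=2.5,fy=2.5,interpolation=2))
```

```text
(no output)
```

View pics/w2z.png

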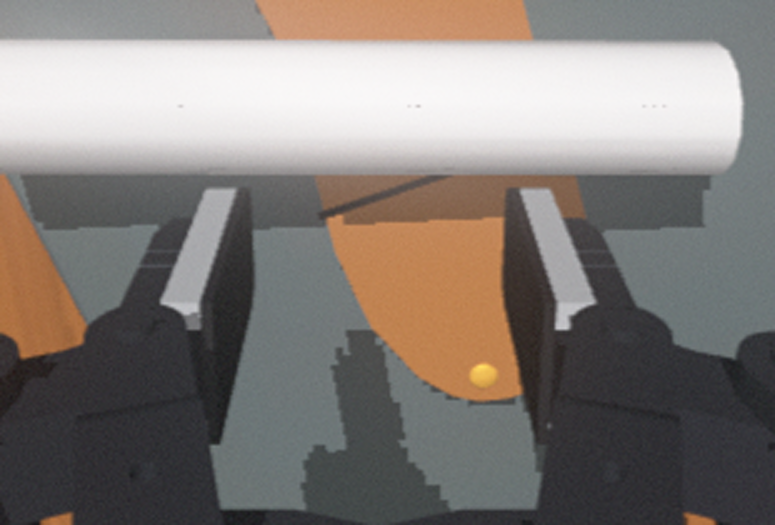

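Run:
```python
from h import *
d=get_image('side'); o=get_obs(); R=o['eef_rot'];p=o['ee_pos']
i=cv2.resize(d['img'][120:220,220:340][:,:,::-1],None,fx=6,fy=6,interpolation=2).copy()
for zb,c in((0,(0,0,255)),(-.013,(0,255,0)),(-.033,(255,0,0))):
  for s in(-1,1):
    for dx in(-.011,.011):
      q=(proj(d,p+R@np.array([dx,s*.0215,zb]))[0]-[220,120]+.5)*6; cv2.circle(i,tuple(int(x) for x in q),4,c,1)
cv2.imwrite('pics/s3.png',i)
```

```text
(no output)
```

View pics/s3.png

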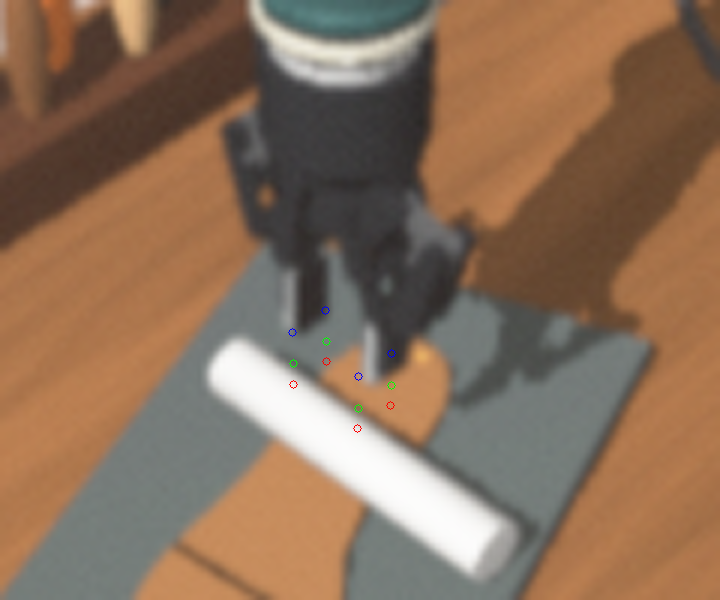

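The tips appear to sit well behind the nominal TCP (about 25–33 mm by both cameras), so I'll find contact by force, in small steps.

Request:
apply_moves([
  [[0,0,-0.02],[0,0,0],0.5],
  [[0,0,-0.03],[0,0,0],0.5],
])

```text
t: 5.98
ee_pos: [0.5719, -0.0031, 0.0536]
eef_rot: [[0.05, 0.999, -0.001], [0.999, -0.05, 0.0], [0.0, -0.001, -1.0]]
contact_force: [1.2, -0.1, 0.3]
width: 0.0421
```

Request:
apply_moves([
  [[0,0,-0.01],[0,0,0],0.5],
  [[0,0,-0.01],[0,0,0],0.5],
])

```text
t: 6.22
ee_pos: [0.5719, -0.0031, 0.0485]
eef_rot: [[0.05, 0.999, -0.002], [0.999, -0.05, 0.0], [0.0, -0.002, -1.0]]
contact_force: [0.5, -0.3, 1.1]
width: 0.0432
```

Request:
apply_moves([
  [[0,0,-0.006],[0,0,0],0.5],
  [[0,0,-0.006],[0,0,0],0.5],
])

```text
t: 6.48
ee_pos: [0.5725, -0.0031, 0.0463]
eef_rot: [[0.05, 0.999, -0.0], [0.999, -0.05, -0.0], [-0.0, -0.0, -1.0]]
contact_force: [0.5, 0.1, -0.7]
width: 0.0426
```

Request:
apply_moves([
  [[0,0,-0.006],[0,0,0],0.5],
  [[0,0,-0.006],[0,0,0],0.5],
])

```text
t: 6.72
ee_pos: [0.5724, -0.0031, 0.0432]
eef_rot: [[0.05, 0.999, -0.0], [0.999, -0.05, 0.0], [-0.0, -0.0, -1.0]]
contact_force: [1.2, 0.1, -0.4]
width: 0.0429
```

Request:
apply_moves([
  [[0,0,-0.006],[0,0,0],0.5],
  [[0,0,-0.006],[0,0,0],0.5],
])

```text
t: 6.98
ee_pos: [0.5723, -0.0031, 0.0402]
eef_rot: [[0.05, 0.999, -0.001], [0.999, -0.05, 0.0], [0.0, -0.001, -1.0]]
contact_force: [-0.4, -0.2, -0.2]
width: 0.0427
```

Run:
```python
from h import *
d=get_image('wrist'); o=get_obs(); print(o['t'],o['ee_pos'],o['contact_force'])
i=d['img'][:,:,::-1][190:400,130:440]; cv2.imwrite('pics/w4z.png',cv2.resize(i,None,fx=2.5,fy=2.5,interpolation=2))
d=get_image('side');i=cv2.resize(d['img'][120:220,220:340][:,:,::-1],None,fx=6,fy=6,interpolation=2).copy();cv2.imwrite('pics/s4.png',i)
```

```text
7.025 [ 0.57241257 -0.00311841  0.04028164] [-0.0819592   0.69728181  0.50196596]
```

View pics/w4z.png

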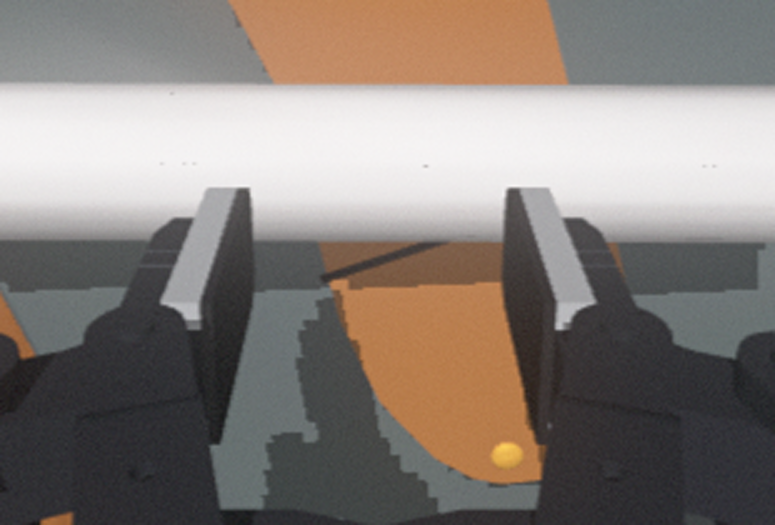

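View pics/s4.png

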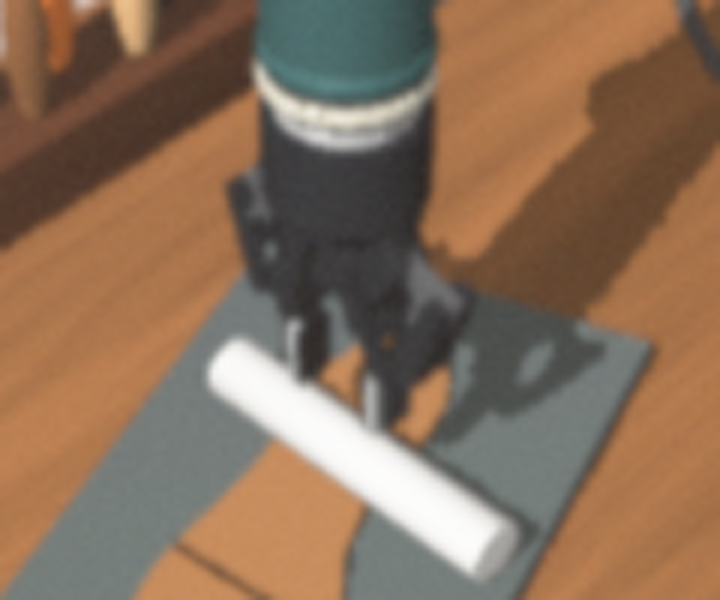

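Run:
```python
from h import *
a=get_image('wrist'); b=get_image('side'); o=get_obs(); R=o['eef_rot'];p=o['ee_pos']
def tri(u,v):
    A=[];
    from scipy.optimize import least_squares
    f=lambda P: np.r_[proj(a,P)[0]-u,proj(b,P)[0]-v]
    s=least_squares(f,p); return s.x,R.T@(s.x-p),s.fun
for sx in(365,382): print(tri(np.array([130+ (205 if sx==382 else 235)/2.5,190+188/2.5]),np.array([220+sx/6-.5,120+430/6-.5])))
for sx in(290,303): print(tri(np.array([130+ (548 if sx==290 else 520)/2.5,190+188/2.5]),np.array([220+sx/6-.5,120+380/6-.5])))
```

```text
(array([0.54883673, 0.00731789, 0.07253176]), array([ 0.00923915, -0.02426402, -0.03203987]), array([ 0.01290547, -0.0492539 ,  0.2732925 , -0.21931852]))
(array([0.54360326, 0.00691857, 0.07138998]), array([ 0.00857776, -0.02947089, -0.03089821]), array([-0.04933087,  0.19550516, -1.06330531,  0.87359659]))
(array([0.60116131, 0.00251167, 0.06810512]), array([ 0.0070642 ,  0.02823569, -0.02761192]), array([ 0.01441692, -0.03471979,  0.22282366, -0.12162283]))
(array([0.59619766, 0.00326433, 0.06930195]), array([ 0.00756687,  0.02324057, -0.02880888]), array([-0.05329148,  0.13535611, -0.85602008,  0.49431381]))
```

Request:
apply_moves([
  [[0,0,-0.014],[0,0,0],0.5],
  [[0,0,-0.014],[0,0,0],0.5],
])

```text
t: 7.42
ee_pos: [0.5718, -0.0031, 0.0326]
eef_rot: [[0.05, 0.999, -0.002], [0.999, -0.05, 0.0], [-0.0, -0.002, -1.0]]
contact_force: [-0.5, -0.9, 0.1]
width: 0.0425
```

Request:
apply_moves([
  [[0,0,-0.005],[0,0,0],0.5],
  [[0,0,-0.005],[0,0,0],0.5],
])

```text
t: 7.68
ee_pos: [0.5724, -0.0031, 0.0307]
eef_rot: [[0.05, 0.999, -0.0], [0.999, -0.05, 0.0], [-0.0, -0.0, -1.0]]
contact_force: [-0.6, 0.0, -0.3]
width: 0.043
```

Request:
apply_moves([
  [[0,0,-0.005],[0,0,0],0.5],
  [[0,0,-0.005],[0,0,0],0.5],
])

```text
t: 7.92
ee_pos: [0.5724, -0.0031, 0.0283]
eef_rot: [[0.05, 0.999, -0.0], [0.999, -0.05, 0.0], [0.0, -0.0, -1.0]]
contact_force: [0.4, -0.5, 0.0]
width: 0.0428
```

Request:
apply_moves([
  [[0,0,-0.004],[0,0,0],0.5],
  [[0,0,-0.004],[0,0,0],0.5],
])

```text
t: 8.18
ee_pos: [0.5724, -0.0031, 0.0263]
eef_rot: [[0.05, 0.999, -0.0], [0.999, -0.05, 0.0], [0.0, -0.0, -1.0]]
contact_force: [0.1, -0.4, 0.3]
width: 0.0426
```

Request:
apply_moves([
  [[0,-0.014,0],[0,0,0],0.5],
  [[0,-0.014,-0.003],[0,0,0],0.5],
  [[0,-0.014,-0.003],[0,0,0],0.5],
])

```text
t: 8.55
ee_pos: [0.5725, -0.0103, 0.0248]
eef_rot: [[0.051, 0.999, -0.0], [0.999, -0.051, 0.0], [0.0, -0.0, -1.0]]
contact_force: [-0.3, -0.5, -0.0]
width: 0.0428
```

Request:
apply_moves([
  [[0,0,-0.003],[0,0,0],0.5],
  [[0,0,-0.003],[0,0,0],0.5],
])

```text
t: 8.8
ee_pos: [0.5728, -0.0101, 0.0242]
eef_rot: [[0.05, 0.999, 0.0], [0.999, -0.05, -0.0], [-0.0, 0.0, -1.0]]
contact_force: [-2.1, -0.4, 5.0]
width: 0.0427
```

Request:
apply_moves([
  [[0,0,-0.003],[0,0,0],0.5],
  [[0,0,-0.003],[0,0,0],0.5],
])

```text
t: 9.05
ee_pos: [0.5729, -0.0101, 0.0241]
eef_rot: [[0.05, 0.999, 0.0], [0.999, -0.05, -0.0], [-0.0, 0.0, -1.0]]
contact_force: [-4.3, -0.4, 13.3]
width: 0.0428
```

Request:
apply_moves([
  [[0,0,-0.003],[0,0,0],0.5],
  [[0,0,-0.003],[0,0,0],0.5],
])

```text
t: 9.3
ee_pos: [0.573, -0.0101, 0.0239]
eef_rot: [[0.05, 0.999, 0.0], [0.999, -0.05, -0.0], [-0.0, 0.0, -1.0]]
contact_force: [-11.0, 0.1, 21.0]
width: 0.0428
```

Contact is at TCP z≈0.0243, at roughly 5 N/mm. First stroke: 36 mm of fingertip travel with a slight turn.

Request:
apply_moves([
  [[0,0.006,0.002],[0,0,0.001],0.5],
  [[0,0.014,0.002],[0,0,0.002],0.5],
  [[0,0.022,0.002],[0,0,0.004],0.5],
  [[0,0.03,0.002],[0,0,0.005],0.5],
  [[0,0.038,0.002],[0,0,0.007],0.5],
  [[0,0.046,0.002],[0,0,0.008],0.5],
  [[0,0.054,0.002],[0,0,0.01],0.5],
  [[0,0.062,0.002],[0,0,0.012],0.5],
  [[0,0.068,0.002],[0,0,0.013],0.5],
  [[0,0.068,0.002],[0,0,0.013],0.5],
  [[0,0.068,0.002],[0,0,0.013],0.5],
])

```text
t: 10.68
ee_pos: [0.5744, 0.0244, 0.0236]
eef_rot: [[0.009, 1.0, 0.003], [1.0, -0.009, 0.001], [0.001, 0.003, -1.0]]
contact_force: [-1.5, 1.0, 9.8]
width: 0.0426
```

Request:
apply_moves([
  [[0,0,0.006],[0,0,0],0.5],
  [[0,0,0.02],[0,0,0],0.5],
  [[0,0,0.03],[0,0,0],0.5],
])

```text
t: 11.05
ee_pos: [0.5724, 0.0239, 0.0367]
eef_rot: [[0.009, 1.0, -0.0], [1.0, -0.009, -0.0], [-0.0, -0.0, -1.0]]
contact_force: [-0.2, 0.1, -0.0]
width: 0.0427
```

```bash
cat > look.py <<'E'
from h import *
import sys
o=get_obs(); print(o['t'],o['ee_pos'],np.degrees(np.arctan2(o['eef_rot'][1,1],o['eef_rot'][0,1])),o['contact_force'])
L=np.array([552.5,84.3]);a=np.radians(2.58);t=np.array([np.cos(a),np.sin(a)]);n=np.array([-t[1],t[0]])
for c in('wrist','scene','side'):
    d=get_image(c)
    if c=='wrist': cv2.imwrite(f'pics/{sys.argv[1]}.png',d['img'][:,:,::-1])
    try:
        l,mid,ln,p=barfit(d); s=np.sign(l[0]); print(c,'ang',np.degrees(np.arctan2(l[1]*s,l[0]*s)),'cen',l[2:],'mid',mid,'dist to line',(L-mid)@n,'along',(mid-L)@t,ln,p)
    except Exception as e: print(c,e)
E
python3 look.py a1
```

```text
11.05 [0.57244351 0.0238706  0.03665929] -0.5319549237155777 [-0.23188907  0.0883965  -0.02650443]
wrist ang -1.0906074 cen [563.1044    13.755297] mid [564.56292004  13.7275303 ] dist to line 71.04393710686446 along 8.87392354835111 197.93705331172202 0.92
scene ang 5.431307 cen [614.70544   10.951691] mid [609.97061299  10.50150691] dist to line 76.31068497469575 along 54.09037158751648 106.37048713866784 0.92
side ang -0.9021468 cen [559.51807   14.854809] mid [565.8217095   14.75554701] dist to line 70.07362595800134 along 10.177712466160663 194.27498377207348 0.74
```

View pics/a1.png

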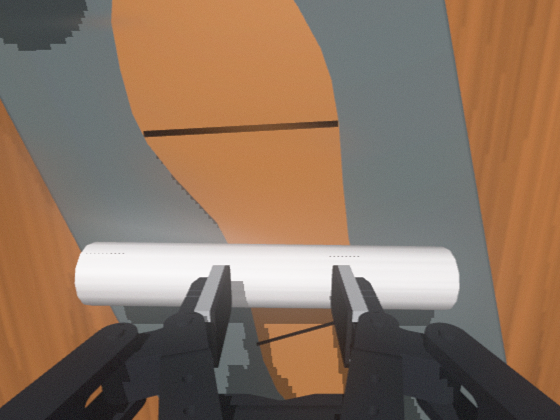

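Stroke 1 rolled the bar 18 mm and turned it 2° as intended; 71 mm and 3.6° remain. The bar is still squarely under the tips (rows 243–308). I'll repeat.

Request:
apply_moves([
  [[-0.006,-0.034,0],[0,0,-0.004],0.5],
  [[-0.008,-0.034,0],[0,0,-0.004],0.5],
  [[-0.008,-0.034,-0.02],[0,0,-0.004],0.5],
  [[-0.008,-0.034,-0.03],[0,0,-0.004],0.5],
  [[-0.008,-0.034,-0.03],[0,0,-0.004],0.5],
  [[-0.008,-0.03,-0.03],[0,0,-0.003],0.5],
  [[-0.008,-0.022,-0.03],[0,0,-0.002],0.5],
  [[-0.008,-0.014,-0.03],[0,0,-0.001],0.5],
  [[-0.008,-0.006,-0.03],[0,0,0],0.5],
  [[-0.008,0.002,-0.03],[0,0,0.001],0.5],
  [[-0.008,0.01,-0.03],[0,0,0.002],0.5],
  [[-0.008,0.018,-0.03],[0,0,0.003],0.5],
  [[-0.008,0.026,-0.03],[0,0,0.004],0.5],
  [[-0.008,0.033,-0.03],[0,0,0.004],0.5],
  [[-0.008,0.038,-0.03],[0,0,0.004],0.5],
  [[-0.008,0.038,-0.03],[0,0,0.004],0.5],
  [[-0.008,0.038,-0.03],[0,0,0.004],0.5],
  [[-0.008,0.038,-0.024],[0,0,0.004],0.5],
  [[-0.008,0.038,-0.01],[0,0,0.004],0.5],
  [[-0.008,0.038,0],[0,0,0.004],0.5],
])

```text
t: 13.85
ee_pos: [0.5684, 0.0429, 0.0364]
eef_rot: [[-0.003, 1.0, -0.001], [1.0, 0.003, -0.0], [-0.0, -0.001, -1.0]]
contact_force: [-0.3, -0.3, 0.1]
width: 0.0428
```

```bash
python3 look.py a2
```

```text
13.85 [0.56836008 0.04288537 0.03639678] 0.1905934910316105 [-0.33458263 -0.25490645  0.06272678]
wrist ang -0.29881775 cen [564.64185   31.852844] mid [565.18154573  31.85002949] dist to line 52.9676549011659 along 10.30769339815842 198.92781254668643 0.6
scene ang 4.9490957 cen [611.58856   29.156887] mid [606.25428427  28.69497329] dist to line 57.9683726585476 along 51.19677571493606 116.25348466175987 0.94
side ang -0.31720644 cen [560.43115   33.890816] mid [564.9426452   33.86583851] dist to line 50.943135275923986 along 10.159775228293682 194.6148282853058 0.74
```

View pics/a2.png

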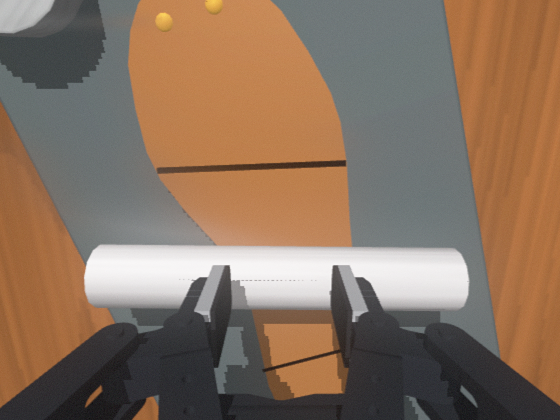

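Stroke 2 moved it another 18 mm; 53 mm and 2.9° are left, and the bar is still well under both tips. Third stroke.

Request:
apply_moves([
  [[-0.006,-0.034,0],[0,0,-0.004],0.5],
  [[-0.008,-0.034,0],[0,0,-0.004],0.5],
  [[-0.008,-0.034,-0.02],[0,0,-0.004],0.5],
  [[-0.008,-0.034,-0.03],[0,0,-0.004],0.5],
  [[-0.008,-0.034,-0.03],[0,0,-0.004],0.5],
  [[-0.008,-0.03,-0.03],[0,0,-0.003],0.5],
  [[-0.008,-0.022,-0.03],[0,0,-0.002],0.5],
  [[-0.008,-0.014,-0.03],[0,0,-0.001],0.5],
  [[-0.008,-0.006,-0.03],[0,0,0],0.5],
  [[-0.008,0.002,-0.03],[0,0,0.002],0.5],
  [[-0.008,0.01,-0.03],[0,0,0.003],0.5],
  [[-0.008,0.018,-0.03],[0,0,0.004],0.5],
  [[-0.008,0.026,-0.03],[0,0,0.006],0.5],
  [[-0.008,0.033,-0.03],[0,0,0.007],0.5],
  [[-0.008,0.038,-0.03],[0,0,0.007],0.5],
  [[-0.008,0.038,-0.03],[0,0,0.007],0.5],
  [[-0.008,0.038,-0.03],[0,0,0.007],0.5],
  [[-0.008,0.038,-0.024],[0,0,0.007],0.5],
  [[-0.008,0.038,-0.01],[0,0,0.007],0.5],
  [[-0.008,0.038,0],[0,0,0.007],0.5],
])

```text
t: 16.65
ee_pos: [0.5645, 0.0619, 0.0364]
eef_rot: [[-0.025, 1.0, -0.0], [1.0, 0.025, -0.0], [-0.0, -0.0, -1.0]]
contact_force: [0.6, 0.5, 0.5]
width: 0.0427
```

```bash
python3 look.py a3
```

```text
16.65 [0.56446062 0.06187144 0.03644353] 1.4464781574848793 [0.61245018 0.52894614 0.50292421]
wrist ang 0.7531828 cen [565.6584    50.298603] mid [565.87640405  50.30146918] dist to line 34.56619717291544 along 11.832425626332912 198.40813384798065 0.94
scene ang 6.5040097 cen [609.7579    47.888836] mid [596.83133997  46.41512686] dist to line 39.84201419647646 along 42.58104298318846 140.1503053153571 0.97
side ang 1.1598737 cen [559.8639  51.5631] mid [565.86554451  51.68461067] dist to line 33.18396887501235 along 11.883838206562812 196.8866358031793 0.94
```

View pics/a3.png

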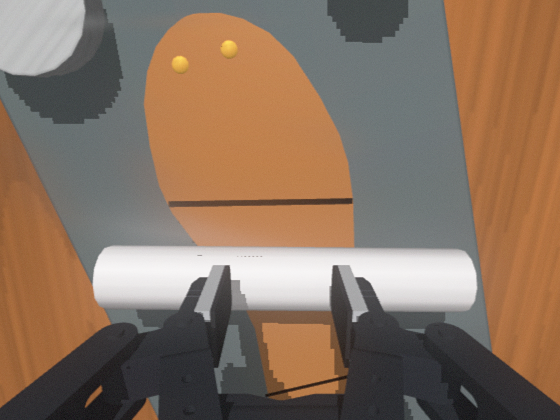

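Request:
apply_moves([
  [[-0.006,-0.037,0],[0,0,-0.004],0.5],
  [[-0.008,-0.037,0],[0,0,-0.004],0.5],
  [[-0.008,-0.037,-0.02],[0,0,-0.004],0.5],
  [[-0.008,-0.037,-0.03],[0,0,-0.004],0.5],
  [[-0.008,-0.037,-0.03],[0,0,-0.004],0.5],
  [[-0.008,-0.032,-0.03],[0,0,-0.003],0.5],
  [[-0.008,-0.024,-0.03],[0,0,-0.002],0.5],
  [[-0.008,-0.016,-0.03],[0,0,-0.001],0.5],
  [[-0.008,-0.008,-0.03],[0,0,0],0.5],
  [[-0.008,0,-0.03],[0,0,0.001],0.5],
  [[-0.008,0.008,-0.03],[0,0,0.003],0.5],
  [[-0.008,0.016,-0.03],[0,0,0.004],0.5],
  [[-0.008,0.023,-0.03],[0,0,0.005],0.5],
  [[-0.008,0.029,-0.03],[0,0,0.006],0.5],
  [[-0.008,0.033,-0.03],[0,0,0.006],0.5],
  [[-0.008,0.033,-0.03],[0,0,0.006],0.5],
  [[-0.008,0.033,-0.03],[0,0,0.006],0.5],
  [[-0.008,0.033,-0.024],[0,0,0.006],0.5],
  [[-0.008,0.033,-0.01],[0,0,0.006],0.5],
  [[-0.008,0.033,0],[0,0,0.006],0.5],
])

```text
t: 19.45
ee_pos: [0.5605, 0.0784, 0.0364]
eef_rot: [[-0.044, 0.999, -0.0], [0.999, 0.044, -0.0], [-0.0, -0.0, -1.0]]
contact_force: [0.4, -0.5, 0.5]
width: 0.0425
```

```bash
python3 look.py a4
python3 - <<'E'
from h import *
d=get_image('wrist')
e=[];print(spot_point('tread_line',d)[:1]); r=trace('tread_line',d)
if r:
    v,u=np.nonzero(r[0]['pixels']); print(r[0]['p'],u.min(),u.max(),v.min(),v.max())
    l,P=treadfit(d,(u.min()+4,u.max()-4,v.min()-4,v.max()+5)); print(l,np.degrees(np.arctan(l[1]/l[0])),P[[0,-1]])
E
```

```text
19.45 [0.56046449 0.0783727  0.03640227] 2.528876197358151 [ 0.37701228 -0.508053    0.47396155]
wrist ang 1.821642 cen [566.42804  68.28197] mid [566.07402464  68.27070794] dist to line 16.624068794227725 along 12.838718219588806 197.84673393588628 0.84
scene ang 8.266528 cen [596.12537  66.69551] mid [573.27763436  63.37601735] dist to line 21.838063144276237 along 19.814694989130206 187.1087224691591 0.9
side ang 2.0793185 cen [560.42804  70.01005] mid [565.98248466  70.21171258] dist to line 14.68091106527662 along 12.834643957974542 197.040946647577 0.84
[{'xy': [0.4759, 0.5455], 'p': 0.63}]
0.89 178 357 229 235
[9.9926585e-01 3.8311698e-02 5.7098389e+02 8.4954491e+01] 2.1956358 [[0.54651562 0.08425235]
 [0.59749348 0.08599349]]
```

View pics/a4.png

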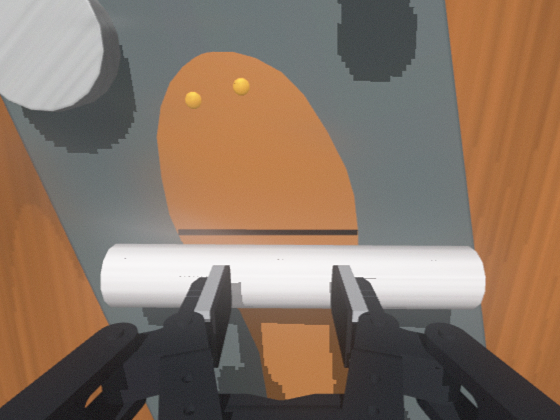

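16.6 mm and 0.7° remain; the line ((178–357, 232)) is just ahead of the bar. Last long stroke, then a clean view from higher up.

Request:
apply_moves([
  [[-0.004,-0.035,0],[0,0,-0.003],0.5],
  [[-0.004,-0.035,0],[0,0,-0.003],0.5],
  [[-0.004,-0.035,-0.02],[0,0,-0.003],0.5],
  [[-0.004,-0.035,-0.03],[0,0,-0.003],0.5],
  [[-0.004,-0.035,-0.03],[0,0,-0.003],0.5],
  [[-0.004,-0.03,-0.03],[0,0,-0.003],0.5],
  [[-0.004,-0.022,-0.03],[0,0,-0.002],0.5],
  [[-0.004,-0.014,-0.03],[0,0,-0.001],0.5],
  [[-0.004,-0.006,-0.03],[0,0,0],0.5],
  [[-0.004,0.002,-0.03],[0,0,0.001],0.5],
  [[-0.004,0.01,-0.03],[0,0,0.001],0.5],
  [[-0.004,0.017,-0.03],[0,0,0.002],0.5],
  [[-0.004,0.023,-0.03],[0,0,0.002],0.5],
  [[-0.004,0.028,-0.03],[0,0,0.002],0.5],
  [[-0.004,0.031,-0.03],[0,0,0.002],0.5],
  [[-0.004,0.031,-0.03],[0,0,0.002],0.5],
  [[-0.004,0.031,-0.03],[0,0,0.002],0.5],
  [[-0.004,0.031,-0.024],[0,0,0.002],0.5],
  [[-0.004,0.031,-0.01],[0,0,0.002],0.5],
  [[-0.004,0.031,0],[0,0,0.002],0.5],
])

```text
t: 22.4
ee_pos: [0.5585, 0.0939, 0.0364]
eef_rot: [[-0.05, 0.999, -0.0], [0.999, 0.05, -0.0], [-0.0, -0.0, -1.0]]
contact_force: [0.2, 0.6, 0.3]
width: 0.0425
```

Request:
apply_moves([
  [[0,0,0.1],[0,0,0],0.5],
  [[0,-0.05,0.2],[0,0,0],0.5],
  [[0,-0.08,0.3],[0,0,0],0.5],
  [[0,-0.1,0.4],[0,0,0],0.5],
  [[0,-0.1,0.4],[0,0,0],0.5],
  [[0,-0.1,0.4],[0,0,0],0.5],
])

```text
t: 23.15
ee_pos: [0.5584, 0.0438, 0.2361]
eef_rot: [[-0.05, 0.999, -0.0], [0.999, 0.05, 0.0], [0.0, -0.0, -1.0]]
contact_force: [-0.9, -0.4, 0.1]
width: 0.0426
```

```bash
python3 look.py a5
python3 - <<'E'
from h import *
i=cv2.imread('pics/a5.png'); cv2.imwrite('pics/a5z.png',cv2.resize(i[60:260,160:420],None,fx=3,fy=3,interpolation=2))
E
```

```text
23.15 [0.55835733 0.04380945 0.23611477] 2.8694082062995574 [-0.92785673 -0.43559895  0.07648613]
wrist ang 2.8514276 cen [565.9491   84.61795] mid [565.89559263  84.61528551] dist to line 0.2880270198987789 along 13.39620645573085 187.46814944802094 0.84
scene ang 2.919655 cen [569.3812    84.831406] mid [563.38850644  84.52576644] dist to line 0.2646006711070481 along 10.887631949745465 205.5632200221052 0.69
side ang 1.7718627 cen [561.6008   85.52044] mid [565.85549655  85.65205598] dist to line -0.7494974163205551 along 13.402820486924634 197.66008766031132 0.89
```

View pics/a5.png

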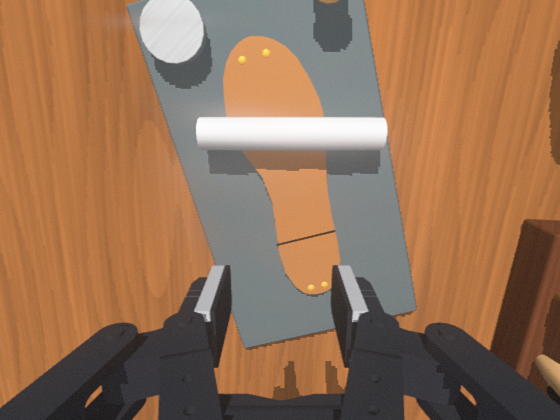

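The bar now hides the tread line, with only the shadow and heel line showing (heel line from (278,244) to (335,232)). The wrist view gives 0.3 mm offset and 0.3° off. I'll cross-check the line position from the two fixed cameras' original pictures and from the heel line.

Run:
```python
from h import *
L=np.array([552.5,84.3])
for n,box in(('side',(250,274,205,228)),('scene',(300,312,226,258))):
    d=get_image(n); im=cv2.imread(f'pics/{n}0.png')[:,:,::-1].astype(int)
    a=np.radians(2.58);t=np.array([np.cos(a),np.sin(a)]);nn=np.array([-t[1],t[0]])
    # sample brightness profile across candidate line offsets
    best=[]
    for off in np.arange(-8,8.1,.5):
        s=np.linspace(-38,38,120); P=(L+np.outer(s,t)+off*nn)/1000
        q=proj(d,np.c_[P,np.full(len(P),.021)]).astype(np.float32)
        g=cv2.remap(im.sum(2).astype(np.float32),q[:,:1],q[:,1:],1).mean(); best.append((off,round(float(g))))
    print(n,best)
d=get_image('wrist'); im=d['img'].astype(int)
# heel line predicted relative to tread mid: 120 mm back along board x
for ang in(107.2,107.58):
  b=np.radians(ang);x=np.array([np.cos(b),np.sin(b)]);y=np.array([-x[1],x[0]])
  best=[]
  for off in np.arange(-6,6.1,.5):
    s=np.linspace(-22,22,80);P=(L+x*(-120+off)+np.outer(s,y))/1000
    q=proj(d,np.c_[P,np.full(len(P),.021)]).astype(np.float32)
    best.append((off,round(float(cv2.remap(im.sum(2).astype(np.float32),q[:,:1],q[:,1:],1).mean()))))
  print(ang,min(best,key=lambda z:z[1]),best[::4])
```

```text
side [(np.float64(-8.0), 411), (np.float64(-7.5), 409), (np.float64(-7.0), 406), (np.float64(-6.5), 403), (np.float64(-6.0), 399), (np.float64(-5.5), 394), (np.float64(-5.0), 388), (np.float64(-4.5), 381), (np.float64(-4.0), 373), (np.float64(-3.5), 364), (np.float64(-3.0), 354), (np.float64(-2.5), 345), (np.float64(-2.0), 336), (np.float64(-1.5), 327), (np.float64(-1.0), 320), (np.float64(-0.5), 315), (np.float64(0.0), 313), (np.float64(0.5), 313), (np.float64(1.0), 315), (np.float64(1.5), 321), (np.float64(2.0), 327), (np.float64(2.5), 336), (np.float64(3.0), 346), (np.float64(3.5), 356), (np.float64(4.0), 365), (np.float64(4.5), 375), (np.float64(5.0), 383), (np.float64(5.5), 390), (np.float64(6.0), 396), (np.float64(6.5), 401), (np.float64(7.0), 405), (np.float64(7.5), 408), (np.float64(8.0), 410)]
scene [(np.float64(-8.0), 455), (np.float64(-7.5), 455), (np.float64(-7.0), 455), (np.float64(-6.5), 455), (np.float64(-6.0), 455), (np.float64(-5.5), 455), (np.float64(-5.0), 455), (np.float64(-4.5), 455), (np.float64(-4.0), 452), (np.float64(-3.5), 446), (np.float64(-3.0), 434), (np.
[... 233 characters left out ...]
, 274), (np.float64(2.5), 320), (np.float64(3.0), 364), (np.float64(3.5), 397), (np.float64(4.0), 420), (np.float64(4.5), 436), (np.float64(5.0), 445), (np.float64(5.5), 451), (np.float64(6.0), 452), (np.float64(6.5), 454), (np.float64(7.0), 455), (np.float64(7.5), 455), (np.float64(8.0), 455)]
107.2 (np.float64(-1.0), 222) [(np.float64(-6.0), 445), (np.float64(-4.0), 447), (np.float64(-2.0), 308), (np.float64(0.0), 293), (np.float64(2.0), 444), (np.float64(4.0), 444), (np.float64(6.0), 444)]
107.58 (np.float64(-1.0), 221) [(np.float64(-6.0), 445), (np.float64(-4.0), 447), (np.float64(-2.0), 307), (np.float64(0.0), 293), (np.float64(2.0), 444), (np.float64(4.0), 444), (np.float64(6.0), 444)]
```

All four estimates of the line agree within about 1 mm, so I'm handing in.

Run:
```python
from workcell import *
o=get_obs(); print(o['t'],o['contact_force'])
print(job_done())
```

```text
23.6 [-0.5868789   0.00736908 -0.04221186]
the job is handed in; nothing more can be done
None
```

The bar now lies along the tread line, across the whole width of the sole. I rolled it about 89 mm there in five light fingertip strokes along its top, turning it about 6° on the way and never lifting it. I handed the job in at 23.6 s; no verdict is reported.

- **Position across the line:** the wrist and scene cameras put the bar 0.3 mm short of the line, and the side camera 0.7 mm past it. The limit is 6 mm either way.
- **Position along the line:** the bar's centre is 11–13 mm from the middle of the line, against a limit of 40 mm.
- **Angle:** the wrist and scene cameras show it 0.3° off parallel, and the side camera 0.8° the other way, against a limit of 6°.
- **Line position:** the line itself is now hidden under the bar. Earlier pictures from all three cameras and the heel line place it within about 1 mm of where I took it to be. The network's own point estimates for the line lay 4–5 mm farther toeward. I used the fitted line because it agreed across views.
- **Tools and supplies:** I did not measure them again at the end. The arm stayed clear of them, and no unexpected contact force showed up in any reading.
- **Fingertip offset:** at half opening the fingertips sit about 30 mm above the stated TCP, so I found the contact height by feel. The highest force read at the end of any move was about 24 N.

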